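Close the split filter housing for its leak test

TASK

Take the filter housing's cover by its blue grip, slide it out of the open end of its parking dock, and fit it down over the two brass dowels of the lower half, either way round. Press it down against the sprung orange seal until the two halves meet fully flush, and finish while still holding it pressed shut, because the seal pushes it open again if you let go. Leave the other things on the bench where they are.

Things in the scene. Friction and masses are not known exactly. Their poses are not given: they have to be found in the camera images.
- cover_grip (a point): Centre of the blue grip of the loose cover (upper housing half, about 0.3 kg). Grip: upright plastic block 24 mm (x) by 28 mm (y), 42 mm tall, on the middle of an aluminium plate 60 mm (x) by 100 mm (y), 14 mm thick. The point is 35 mm above the plate's underside, 21 mm below the grip's top. z up; it starts flat in the dock, its axes within a few degrees of the dock's.
- cover_under (a point): Centre of the underside of the cover's plate, same axes as the grip point. Two countersunk through holes of 10.5 mm lie at y = +36 and -36 mm (x = 0). Holes, plate and grip are symmetric, so the cover fits either way round.
- dock: White fixed parking dock, origin at the surface below where the cover's middle sits. A channel along x, open only at -x (mouth, roughly towards the robot): floor 8 mm high, x = -36 to 42 mm; side walls at |y| = 52 to 58; back wall at x = 36 to 42. Grey lips at |y| = 40 to 58, 24.5 to 29.5 mm above the surface, overhang the plate with 2.5 mm of play above and 2 mm each side.
- dock_mouth (a point): Middle of the dock's mouth at floor height (8 mm up), 36 mm along the dock's -x from its origin; same axes. The lips stop the cover being lifted: slide it out along the dock's -x; its plate is free once its middle is 30 mm past this point. The blue grip stands up through the 80 mm gap between the lips, to 64 mm above the surface.
- lower_face (a point): Centre of the top face of the fixed lower half, 34 mm above the surface; z up. Aluminium block 60 mm (x) by 100 mm (y) on a blue foot 96 by 150 by 10 mm. Two brass dowels at y = +36 and -36 mm (x = 0): 8 mm thick, 18 mm tall, the top 7 mm tapering to a 3.6 mm tip. Shut, the cover's underside lies on this face, its grip point 35 mm above this point.
- seal (a joint): Travel (m) of the orange sprung seal disc, 36 mm across, in the middle of the lower face: 0 = up, 5 mm proud of the face; 0.005 = level with the face, where the halves meet (it stops at 0.007). It resists with about 5 N at 0, rising evenly to 11 N at 0.005: more than the cover's weight, so an unheld cover is lifted 5 mm open.
- septa_jar_mid (a point): Bystander: small lidded jar, 40 mm across, 45 mm tall; its middle.
- amber_bottle_mid (a point): Bystander: amber bottle, 60 mm across, 120 mm tall; its middle.
- vial_mid (a point): Bystander: glass vial with blue cap, 22 mm across, 46 mm tall; its middle.
- spanner_grip (a point): Bystander: steel spanner, 150 mm long, lying flat; a point on its handle.
- beaker_mid (a point): Bystander: glass beaker, 68 mm across, 85 mm tall; its middle.
- gasket_mid (a point): Bystander: red sealing ring, 48 mm across, 6 mm thick, lying flat; its centre.
Things that resemble listed ones, but are neither listed nor needed, are in the scene too. Leave any pink or purple look-alike of the part that bears cover_grip alone.

How it is judged:
By the outcome, as a careful person would: the job done as asked, in the order asked, and still so for the second after the job is handed in, while the arm keeps its last pose, push and grip.
It also fails if it takes over 53 s, if anything falls off the work surface, if the arm or the gripper's body presses on something with over 40 N, if the wrist force passes 120 N, or if a joint passes its speed limit or range.

ROBOT

A 6-joint arm with a two-finger parallel gripper is mounted at the origin on the work surface. World frame = base frame: x ahead of the robot, y to its left, z up, the work surface at z = 0. Lengths are in m, angles in degrees, forces in N, time in s.
With the tool pointing down it reaches from about 0.375 to 0.825 m from the base axis. Payload 5.5 kg.
Tool frame: the origin (TCP) lies on the centre line of the jaws, within the pads' length; the fingertips stand 25 mm ahead of it and the grasp point (between the pads) lies 6 mm ahead of it (env.finger_overhang is the z of the fingertips in the tool frame, in m); z points along the fingers, y is the line along which they close (so a half turn about z gives the same grasp; the last joint's range is limited). The gripper opens to 85 mm and grips with 20 to 120 N. Pads are 22 mm wide; open, the fingers measure 114 mm over their backs; the gripper's body (76 mm by 85 mm) begins 54 mm behind the grasp point. The pads swing forward as they close: fully open they stand 13 mm farther back than shut.
Start: joints at [67.552, 17.962, -2.699, 69.339, 0, 90], TCP at [0.229, 0.555, 0.256] pointing down, gripper open.
Joint ranges: [-152.73, 152.73], [-39.44, 99.34], [-58.76, 71.6], [-118.89, 123.64], [-81.53, 83.1], [-180, 180]. Speed limits (degrees/s): [136.94, 136.94, 172.46, 180, 180, 180].

INTERFACE

Orientations are given as a 3x3 rotation matrix whose columns are the frame's x, y, z axes.
In Python, from plant import env, imaging, ticket gives the robot as it stands. The module is installed in compiled form; this text tells all that it offers.
- The arm moves only by the tool move_arm, never from a script. Its argument "deltas" is a list that holds one entry, the list of rows, each a list of 5 numbers: the shift along the tool's x, y, z in cm, then the turn about the tool's z in rad, then the closure in counts, from 0 (fully open) to 255 (shut). In form: [[[tx, ty, tz, roll, fingers], ...]]. A call has 1 to 8 rows; each row is the pose to reach, as a shift and turn from the pose commanded when the call began, along the tool's axes at that moment; what a row does not reach only later rows make up. A row lasts 1/12 s, in which the tool goes at most 41.7 mm and 7.16 degrees, less where a joint would pass 70% of its speed; a pose out of reach is approached as far as the arm can. A call with a gripper value outside its range is refused whole. The fingers move at their own pace and stop on an object; "force" is the grip in N (left out, the last holds). Time passes only in rows, so rows that repeat a pose let the fingers close. It gives the time, the measured TCP pose, the force, the opening and the grip force at its end, in the units of the state.
- env.state(): the state, without advancing time (a new reading comes with each control period).
- imaging.camera(name): name is "scene" or "top" or "wrist"; returns the picture (480x640x3 uint8, blue, green, red); there is no depth.
- imaging.camera_info(name): a dict with "mtx" (3x3 intrinsics, pixels), "extrinsics" (4x4, takes a point from camera to world coordinates); the wrist camera has in their place "hand_eye" (4x4, takes a point from camera to tool coordinates, whose origin is the TCP and whose axes are the flange's). Camera axes: x right, y down, z forward; pixel columns grow to the right and rows downward; lengths in m; the calibration is good to about 2 mm. A picture is of the moment at which its call begins: read the wrist's pose just before it. camera_info takes no time and is no camera call.
- ticket.job_done(): hands the job in; it is judged then, once.
The state is a dict: "time_s": time; "qpos": joint angles; "joint_velocities": joint speeds; "joint_efforts": joint torques, N m; "eef_pos": TCP position; "ee_rot": TCP orientation; "ft_force": force on the tool from outside, world axes, zero at the start; "ft_torque": the same for the moment, N m; "gripper_width": finger opening in m; "finger_force": force on a finger pad.
Only numpy, scipy, OpenCV 4.12 (cv2) and the standard library are available. Lean on these libraries where they do the work, as an engineer would, in place of code of your own. Each camera call takes 0.05 s, during which the arm holds its last target. There are 200 camera calls.

## Working session

There is one attempt and no reset: what is moved stays moved. The work goes in short steps, Python scripts to look and compute and a tool call to move; the robot and the scene stay as the last step left them, time stands still between calls to the robot, and variables do not carry over. Pictures are saved under pics/ and viewed, at most 10 in all, crops included, and the job is handed in when it is done.

Besides the shell and the picture viewer there is one more tool, called after "Request:" by a JSON object that holds its "fn" and its "kwargs", one argument or row to a line. move_arm: Moves the arm, as the interface text tells. Its arguments: {"type":"object","properties":{"deltas":{"type":"array","items":{"type":"array","items":{"type":"array","items":{"type":"number"}}}},"force":{"type":"number"}},"required":["deltas"]}

```bash
mkdir -p pics; python3 - <<'E'
from plant import env, imaging
import cv2,numpy as np
s=env.state();print(s['time_s'],s['eef_pos'],np.round(s['ee_rot'],3),s['gripper_width'],env.finger_overhang)
for n in("scene","top"):
    cv2.imwrite(f"pics/{n}0.png",imaging.camera(n)); i=imaging.camera_info(n);print(n,np.round(i['mtx'],1),np.round(i['extrinsics'],3))
print(imaging.camera_info("wrist"))
E
```

```text
0.0 [0.22890485 0.5540257  0.25541754] [[-0.924  0.382 -0.001]
 [ 0.382  0.924 -0.002]
 [ 0.    -0.002 -1.   ]] 0.08537601096144395 0.025
scene [[459.4   0.  321.8]
 [  0.  459.4 237. ]
 [  0.    0.    1. ]] [[-0.859  0.249 -0.448  0.99 ]
 [ 0.512  0.448 -0.733  0.705]
 [ 0.018 -0.859 -0.512  0.586]
 [ 0.     0.     0.     1.   ]]
top [[566.3   0.  325.1]
 [  0.  566.3 244.4]
 [  0.    0.    1. ]] [[-0.028 -0.98   0.198  0.266]
 [-1.     0.03   0.003 -0.013]
 [-0.009 -0.197 -0.98   1.581]
 [ 0.     0.     0.     1.   ]]
{'mtx': array([[349.90826675,   0.        , 319.82856783],
       [  0.        , 349.90826675, 237.52253888],
       [  0.        ,   0.        ,   1.        ]]), 'hand_eye': array([[-1.48333749e-03, -9.64151757e-01, -2.65347298e-01,
         6.79718982e-02],
       [ 9.99998406e-01, -1.16652347e-03, -1.35154750e-03,
        -2.28087840e-04],
       [ 9.93563045e-04, -2.65348880e-01,  9.64151951e-01,
        -1.17686114e-01],
       [ 0.00000000e+00,  0.00000000e+00,  0.00000000e+00,
         1.00000000e+00]])}
```

View pics/top0.png

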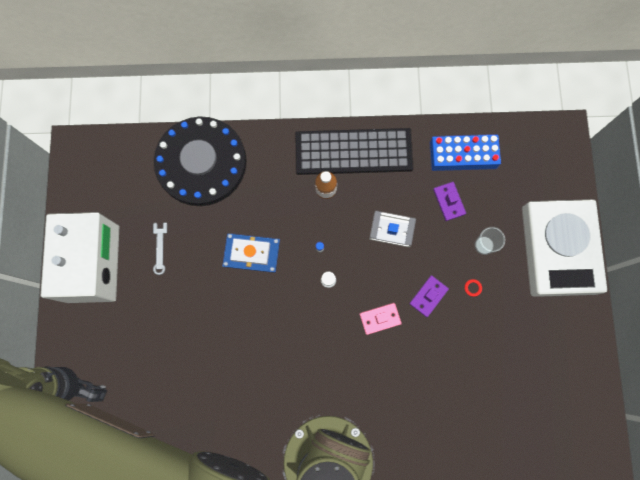

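View pics/scene0.png

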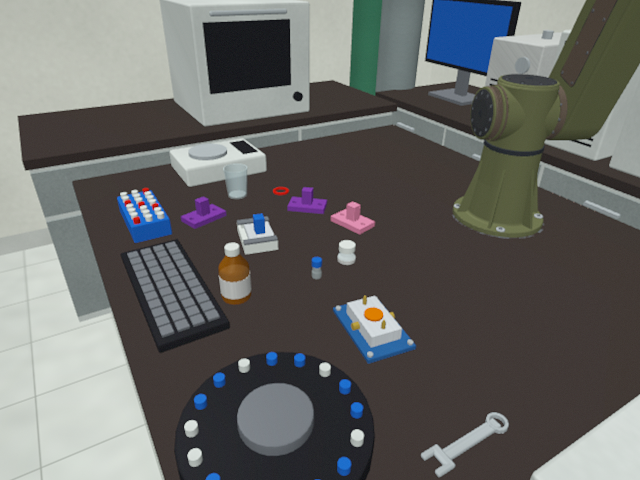

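The top view shows the dock with its blue grip at (393,229) and the lower half with its orange seal at (250,252). The vial is at (320,246), the jar at (328,279) and the bottle at (326,185). The scene view confirms this: the pink and purple parts are decoys.

```bash
cat > h.py <<'E'
from plant import env, imaging
import cv2,numpy as np
def cast(uv,z,M,T):
    d=T[:3,:3]@np.linalg.solve(M,[uv[0],uv[1],1.]); o=T[:3,3]
    return o+d*(z-o[2])/d[2]
def wristT(s):
    A=np.eye(4);A[:3,:3]=s['ee_rot'];A[:3,3]=s['eef_pos'];return A@imaging.camera_info('wrist')['hand_eye']
def blobs(im,lo,hi,amin=20):
    m=cv2.inRange(cv2.cvtColor(im,cv2.COLOR_BGR2HSV),lo,hi)
    cs,_=cv2.findContours(m,cv2.RETR_EXTERNAL,cv2.CHAIN_APPROX_NONE)
    return [c for c in cs if cv2.contourArea(c)>=amin]
def rect(c,z,M,T):
    P=np.array([cast(p,z,M,T)[:2] for p in c[:,0].astype(float)],np.float32)
    return cv2.minAreaRect(P*1000)
E
python3 - <<'E'
from h import *
im=cv2.imread('pics/top0.png');i=imaging.camera_info('top');M,T=i['mtx'],i['extrinsics']
for n,lo,hi,z in(('blue',(105,150,80),(125,255,255),.064),('foot',(100,120,60),(125,255,255),.01),('orange',(5,180,150),(18,255,255),.039),('white',(0,0,140),(180,60,255),.0295)):
    for c in blobs(im,lo,hi):
        x,y,w,h=cv2.boundingRect(c)
        if 200<x<430 and 200<y<300: print(n,(x,y,w,h),cv2.contourArea(c),rect(c,z,M,T))
E
```

```text
blue (316, 242, 8, 8) 40.0 ((569.6635131835938, 7.4865617752075195), (19.14090347290039, 19.52543067932129), 88.41529083251953)
blue (224, 234, 55, 38) 469.0 ((555.9847412109375, 195.49844360351562), (142.383056640625, 90.5129165649414), 81.80301666259766)
blue (388, 224, 10, 10) 66.5 ((611.291015625, -194.16883850097656), (24.67534828186035, 25.60906219482422), 86.93889617919922)
foot (316, 242, 8, 8) 44.0 ((580.4580078125, 8.222421646118164), (19.82916259765625, 20.227754592895508), 88.41532135009766)
foot (223, 234, 57, 38) 625.5 ((566.338134765625, 203.04074096679688), (150.73704528808594, 95.64996337890625), 81.83470153808594)
foot (388, 223, 11, 11) 80.0 ((623.9495239257812, -201.0683135986328), (27.30642318725586, 29.85201644897461), 76.56873321533203)
orange (245, 246, 10, 10) 68.0 ((566.4271240234375, 202.456787109375), (25.02882957458496, 25.734848022460938), 89.7950668334961)
white (321, 271, 15, 17) 172.0 ((481.6058654785156, -13.00848388671875), (38.6871452331543, 44.52783966064453), 88.17564392089844)
white (231, 239, 39, 26) 770.5 ((566.241455078125, 202.60903930664062), (103.78142547607422, 65.67109680175781), 82.21739196777344)
white (371, 212, 44, 35) 1091.0 ((619.3744506835938, -197.84188842773438), (112.39098358154297, 84.66770935058594), 77.10673522949219)
```

The dock sits at about (0.615,-0.195) with yaw about -13°, and the lower half at (0.566,0.203) with yaw about -8°. I'll move above the dock now.

Request:
{"fn": "move_arm", "kwargs": {
  "deltas": [
    [[-3,-2.6,0,0,0],[-6,-5.2,0,0,0],[-9,-7.8,0,0,0],[-12,-10.4,0,0,0],[-15,-13,0,0,0],[-18,-15.6,0,0,0],[-21,-18.2,0,0,0],[-24,-20.8,0,0,0]]
  ]
}}

```text
time_s: 0.77
eef_pos: [0.3717, 0.2687, 0.2561]
ee_rot: [[-0.924, 0.381, -0.0], [0.381, 0.924, -0.0], [0.0, -0.0, -1.0]]
ft_force: [1.6, 0.6, -0.6]
gripper_width: 0.0854
finger_force: 0.0
```

Request:
{"fn": "move_arm", "kwargs": {
  "deltas": [
    [[-3,-2.6,0,0,0],[-6,-5.2,0,0,0],[-9,-7.8,0,0,0],[-12,-10.4,0,0,0],[-15,-13,0,0,0],[-18,-15.6,0,0,0],[-21,-18.2,0,0,0],[-24,-20.8,0,0,0]]
  ]
}}

```text
time_s: 1.43
eef_pos: [0.5141, -0.0153, 0.2561]
ee_rot: [[-0.924, 0.382, -0.0], [0.382, 0.924, 0.0], [0.0, -0.0, -1.0]]
ft_force: [0.2, 0.3, 0.5]
gripper_width: 0.0857
finger_force: 0.0
```

Request:
{"fn": "move_arm", "kwargs": {
  "deltas": [
    [[-3,-2.6,0.5,-0.05,0],[-6,-5.2,1,-0.1,0],[-9,-7.8,2,-0.15,0],[-12,-10.4,3,-0.166,0],[-14,-12,4,-0.166,0],[-16,-13,5,-0.166,0],[-16,-13,5,-0.166,0],[-16,-13,5,-0.166,0]]
  ]
}}

```text
time_s: 2.1
eef_pos: [0.6115, -0.1951, 0.2046]
ee_rot: [[-0.974, 0.225, -0.003], [0.225, 0.974, 0.001], [0.003, 0.0, -1.0]]
ft_force: [0.2, -0.1, -0.3]
gripper_width: 0.0854
finger_force: 0.0
```

```bash
python3 - <<'E'
from h import *
s=env.state();im=imaging.camera('wrist');cv2.imwrite('pics/w1.png',im);np.save('w1.npy',wristT(s))
print(s['time_s'],s['eef_pos'],np.round(s['ee_rot'],3),s['qpos'])
E
```

```text
2.1 [ 0.61152818 -0.19513134  0.20459031] [[-0.974  0.225 -0.003]
 [ 0.225  0.974  0.001]
 [ 0.003  0.    -1.   ]] [-1.77024830e+01  2.39233586e+01 -9.89074733e-01  6.52543983e+01
  1.09553268e-02 -4.67449694e+00]
```

View pics/w1.png

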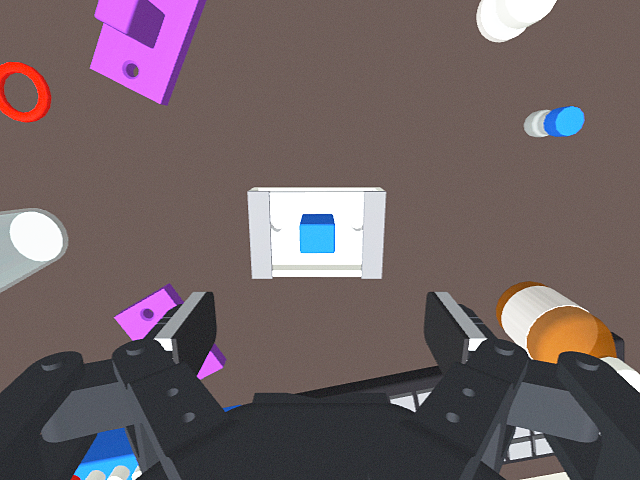

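The wrist view shows the dock squarely aligned: the blue grip's bright top is at about (317,237), the lips are at columns 249-271 and 361-385, and the mouth is at the top, towards the robot. The bottle is off to the right at (570,330).

```bash
python3 - <<'E'
from h import *
im=cv2.imread('pics/w1.png');T=np.load('w1.npy');M=imaging.camera_info('wrist')['mtx']
for n,lo,hi,z in(('bright',(95,120,200),(115,255,255),.064),('allwhite',(0,0,120),(180,50,255),.0295),('lip',(0,0,190),(180,50,235),.0295)):
    for c in blobs(im,lo,hi,300):
        x,y,w,h=cv2.boundingRect(c)
        if 230<x<400 and 170<y<290: print(n,(x,y,w,h),rect(c,z,M,T))
s=env.state();print(s['eef_pos'])
E
```

```text
bright (299, 222, 36, 31) ((613.1822509765625, -198.41046142578125), (26.800273895263672, 23.783977508544922), 76.89586639404297)
allwhite (247, 187, 140, 92) ((619.49658203125, -200.37411499023438), (117.54441833496094, 81.30126953125), 76.89036560058594)
lip (248, 192, 138, 87) ((621.4846801757812, -201.04739379882812), (115.85198211669922, 77.12242889404297), 76.8907470703125)
[ 0.61148163 -0.19436446  0.20544382]
```

Request:
{"fn": "move_arm", "kwargs": {
  "deltas": [
    [[-0.25,-0.3,2,0,130],[-0.25,-0.3,5,0,130],[-0.25,-0.3,8,0,130],[-0.25,-0.3,8,0,130],[-0.25,-0.3,8,0,130]]
  ],
  "force": 60
}}

```text
time_s: 2.57
eef_pos: [0.6123, -0.1965, 0.1258]
ee_rot: [[-0.975, 0.223, -0.003], [0.223, 0.975, 0.001], [0.003, 0.0, -1.0]]
ft_force: [0.2, 0.2, 0.0]
gripper_width: 0.0419
finger_force: 0.0
```

```bash
python3 - <<'E'
from h import *
s=env.state();im=imaging.camera('wrist');cv2.imwrite('pics/w2.png',im);T=wristT(s);M=imaging.camera_info('wrist')['mtx']
print(s['eef_pos'],np.round(s['ee_rot'],3).tolist(),s['gripper_width'])
for c in blobs(im,(95,120,200),(115,255,255),300):
    print(cv2.boundingRect(c),rect(c,.064,M,T))
E
```

```text
[ 0.61226029 -0.19649372  0.12576695] [[-0.975, 0.223, -0.003], [0.223, 0.975, 0.001], [0.003, 0.0, -1.0]] 0.04192161256210808
(293, 254, 50, 40) ((613.752685546875, -198.49429321289062), (26.828218460083008, 22.867822647094727), 77.99842071533203)
```

View pics/w2.png

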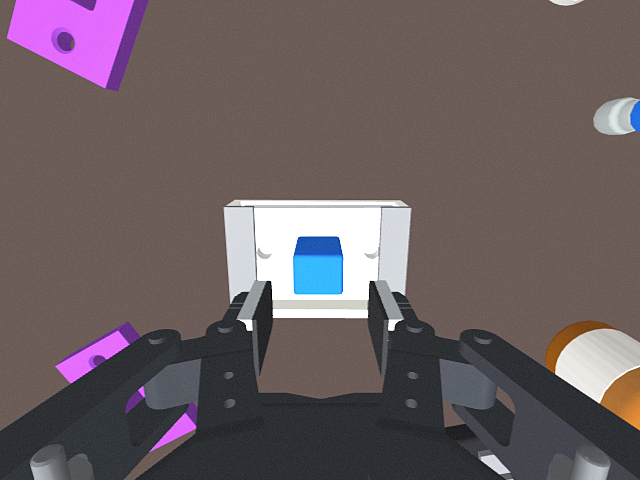

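The grip's top is at (318,274) between the half-closed pads at columns 250-270 and 370-400, which clear the lips. I'll descend and close.

Request:
{"fn": "move_arm", "kwargs": {
  "deltas": [
    [[-0.15,-0.15,2,0,130],[-0.15,-0.15,4,0,130],[-0.15,-0.15,5.5,0,130],[-0.15,-0.15,6.5,0,130],[-0.15,-0.15,7.2,0,130],[-0.15,-0.15,7.2,0,130]]
  ]
}}

```text
time_s: 3.12
eef_pos: [0.6152, -0.1996, 0.0545]
ee_rot: [[-0.975, 0.224, 0.0], [0.224, 0.975, -0.0], [-0.0, -0.0, -1.0]]
ft_force: [-0.4, 0.7, -0.3]
gripper_width: 0.042
finger_force: 0.0
```

Request:
{"fn": "move_arm", "kwargs": {
  "deltas": [
    [[0,0,0,0,170],[0,0,0,0,200],[0,0,0,0,230],[0,0,0,0,255],[0,0,0,0,255],[0,0,0,0,255]]
  ],
  "force": 80
}}

```text
time_s: 3.62
eef_pos: [0.616, -0.2, 0.0558]
ee_rot: [[-0.975, 0.224, 0.002], [0.224, 0.975, -0.001], [-0.002, 0.0, -1.0]]
ft_force: [-0.6, 1.1, 6.0]
gripper_width: 0.0269
finger_force: 79.6
```

Request:
{"fn": "move_arm", "kwargs": {
  "deltas": [
    [[0,0,-0.1,0,255],[0.7,0,-0.1,0,255],[1.5,0,-0.1,0,255],[2.3,0,-0.1,0,255],[3.1,0,-0.1,0,255],[3.9,0,-0.1,0,255],[4.7,0,-0.1,0,255],[5.5,0,-0.1,0,255]]
  ]
}}

```text
time_s: 4.28
eef_pos: [0.561, -0.1874, 0.0557]
ee_rot: [[-0.975, 0.224, 0.001], [0.224, 0.975, -0.0], [-0.001, -0.0, -1.0]]
ft_force: [2.6, -1.4, 3.2]
gripper_width: 0.0273
finger_force: 79.4
```

Request:
{"fn": "move_arm", "kwargs": {
  "deltas": [
    [[0.8,0,0,0,255],[1.6,0,0,0,255],[2.4,0,0,0,255],[3.2,0,0,0,255],[4,0,0,0,255],[4,0,0,0,255]]
  ]
}}

```text
time_s: 4.78
eef_pos: [0.5195, -0.1777, 0.0545]
ee_rot: [[-0.975, 0.224, -0.004], [0.224, 0.975, 0.001], [0.004, 0.0, -1.0]]
ft_force: [-0.3, 0.7, -2.6]
gripper_width: 0.0267
finger_force: 78.8
```

```bash
python3 - <<'E'
from h import *
s=env.state();im=imaging.camera('wrist');cv2.imwrite('pics/w3.png',im)
print(s['eef_pos'],np.round(s['ee_rot'],3).tolist(),s['gripper_width'],s['ft_force'])
E
```

```text
[ 0.51946289 -0.17765771  0.05445806] [[-0.975, 0.224, -0.004], [0.224, 0.975, 0.001], [0.004, 0.0, -1.0]] 0.02668951705144232 [-0.34157155  0.71319368 -2.56380119]
```

View pics/w3.png

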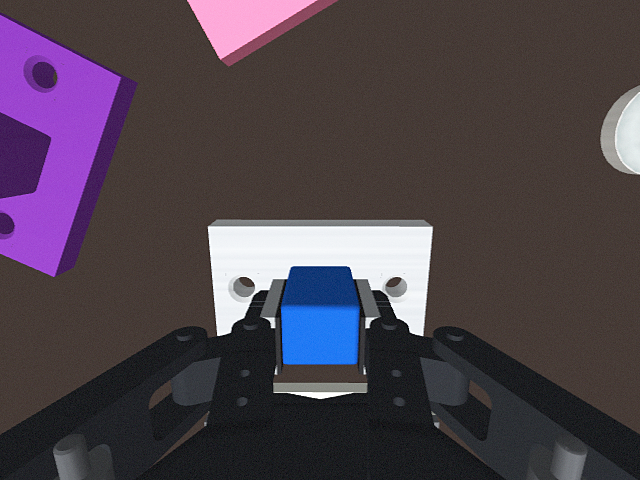

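The cover is clear of the dock and held squarely, with its holes visible at (243,288) and (396,287). I'll lift it and carry it past the lower half so the wrist camera can see the dowels.

Request:
{"fn": "move_arm", "kwargs": {
  "deltas": [
    [[0,0,-1,0,255],[0,0,-3,0,255],[0,0,-6,0,255],[0,0,-9,0,255],[0,0,-12,0,255],[0,0,-14.5,0,255],[0,0,-14.5,0,255]]
  ]
}}

```text
time_s: 5.42
eef_pos: [0.5262, -0.1797, 0.2071]
ee_rot: [[-0.975, 0.224, 0.01], [0.224, 0.975, -0.003], [-0.01, -0.001, -1.0]]
ft_force: [0.5, 0.2, -3.0]
gripper_width: 0.027
finger_force: 79.1
```

Request:
{"fn": "move_arm", "kwargs": {
  "deltas": [
    [[-0.4,2.5,0,0,255],[-0.8,5,0,0,255],[-1.2,8,0,0,255],[-1.6,11,0,0,255],[-2,14,0,0,255],[-2.4,17,0,0,255],[-2.8,20,0,0,255],[-3.2,23,0,0,255]]
  ]
}}

```text
time_s: 6.08
eef_pos: [0.6055, 0.04, 0.1999]
ee_rot: [[-0.975, 0.224, -0.0], [0.224, 0.975, -0.0], [0.0, -0.0, -1.0]]
ft_force: [-0.1, -0.6, -3.0]
gripper_width: 0.0267
finger_force: 79.4
```

Request:
{"fn": "move_arm", "kwargs": {
  "deltas": [
    [[-0.4,3,0,0,255],[-0.8,6,0,0,255],[-1.2,9,0,-0.03,255],[-1.6,12,0,-0.06,255],[-2,14,0,-0.087,255],[-2.2,16,0,-0.087,255],[-2.2,16,0,-0.087,255],[-2.2,16,0,-0.087,255]]
  ]
}}

```text
time_s: 6.75
eef_pos: [0.6623, 0.1906, 0.1993]
ee_rot: [[-0.991, 0.137, -0.001], [0.137, 0.991, -0.0], [0.001, -0.001, -1.0]]
ft_force: [0.3, -0.8, -3.2]
gripper_width: 0.027
finger_force: 79.5
```

```bash
python3 - <<'E'
from h import *
s=env.state();im=imaging.camera('wrist');cv2.imwrite('pics/w4.png',im);np.save('w4.npy',wristT(s));np.savez('w4s.npz',p=s['eef_pos'],R=s['ee_rot'])
print(s['time_s'],s['eef_pos'],np.round(s['ee_rot'],3).tolist(),s['gripper_width'],s['ft_force'])
E
```

```text
6.75 [0.66234391 0.19061734 0.19927212] [[-0.991, 0.137, -0.001], [0.137, 0.991, -0.0], [0.001, -0.001, -1.0]] 0.027005084737879728 [ 0.26599201 -0.762564   -3.16548914]
```

View pics/w4.png

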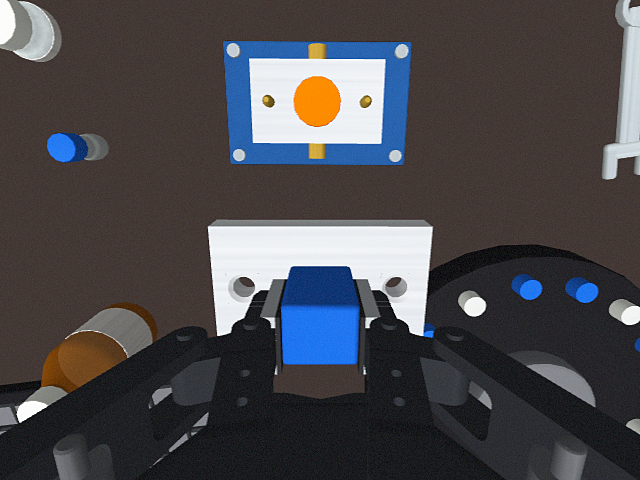

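The wrist view shows the lower half with its seal at (317,101) and dowels at (268,101) and (366,101). The held cover's front edge is at row ~226, columns 208-432, with holes at (243,287) and (396,286).

```bash
python3 - <<'E'
from h import *
im=cv2.imread('pics/w4.png');T=np.load('w4.npy');d=np.load('w4s.npz');i=imaging.camera_info('wrist');M,H=i['mtx'],i['hand_eye']
for n,lo,hi,z in(('orange',(5,180,150),(18,255,255),.039),('white',(0,0,200),(180,40,255),.034)):
    for c in blobs(im,lo,hi,500):
        x,y,w,h=cv2.boundingRect(c)
        if 200<x<450 and y<240:
            r=rect(c,z,M,T);print(n,(x,y,w,h),r)
            if n=='orange': e=cv2.fitEllipse(c);print('ell',e, cast(e[0],z,M,T))
# held plate in tool frame
g=cv2.cvtColor(im,cv2.COLOR_BGR2GRAY)
print('col320-30 rows215-235',g[215:235,270].tolist());print('row230',g[230,200:216].tolist(),g[230,425:440].tolist())
# holes: dark pixels inside plate
for x0,x1 in((226,262),(378,412)):
    sub=g[268:306,x0:x1];print(sub[::3,::2])
E
```

```text
orange (294, 76, 47, 51) ((566.27099609375, 201.09844970703125), (34.58412170410156, 34.40702819824219), 12.229950904846191)
ell ((316.8051452636719, 100.97986602783203), (45.498050689697266, 49.39742660522461), 0.5358799695968628) [0.56580338 0.20132923 0.039     ]
white (208, 226, 224, 110) ((712.354248046875, 182.97909545898438), (186.6925506591797, 101.74522399902344), 82.08326721191406)
white (249, 59, 136, 85) ((565.9605712890625, 201.15643310546875), (99.83590698242188, 59.74476623535156), 81.77481842041016)
col320-30 rows215-235 [61, 62, 53, 59, 69, 138, 126, 124, 125, 117, 119, 196, 251, 242, 241, 239, 237, 238, 237, 235]
row230 [61, 65, 57, 59, 60, 60, 54, 30, 240, 248, 238, 238, 238, 237, 237, 238] [238, 236, 236, 236, 236, 240, 253, 163, 38, 53, 57, 64, 60, 62, 54]
[[236 238 239 240 238 238 238 238 238 239 238 237 239 238 237 239 238 237]
 [238 236 238 238 238 236 238 239 239 238 236 238 239 238 237 239 238 237]
 [230 240 241 239 241 241 239 237 237 238 241 241 241 239 239 241 242 241]
 [236 237 239 230 212 221 242  87  45  40  83 254 245 239 238 238 237 237]
 [234 236 21
[... 887 characters left out ...]
237 234 237 233 225 179 115  40  77 183 245 237 235 235 235]
 [237 235 236 241 208 145  53  54  61  64  60  60 161 189 240 236 237]
 [238 238 246 196 131  53  61  61  59  58  64 159 158 155 189 242 239]
 [236 235 208 198 108  56  51  53  79 142 142 148 153 158 150 244 237]
 [255 252 191 188 112 121 124 121 122 132 136 144 149 155 164 237 232]
 [ 17  14  46 212 174 112 114 121 121 118 126 132 138 136 246 240 240]
 [ 20  25  30  12  97 224 126 123 123 125 124 125 238 243 243 243 245]
 [ 23  30  30  30  20 196 212 218 220 226 227 229 232 232 235 241 241]
 [ 64  66  70  68  63  41 206 198 205 215 219 221 230 237 238 237 238]
 [ 27  19  21  22  27  19 121 249 240 241 240 241 241 239 239 239 240]]
```

The lower half's centre is at (0.566,0.2012), and the cover's centre in the tool frame is about (+1.5,-0.4) mm with its underside at z = 48 mm. I'll move above it: 9.55 cm in x and -0.23 cm in y.

Request:
{"fn": "move_arm", "kwargs": {
  "deltas": [
    [[2,-0.05,0,0,255],[4,-0.1,0,0,255],[6,-0.2,0,0,255],[8,-0.23,0,0,255],[9.55,-0.23,2,0,255],[9.55,-0.23,4,0,255],[9.55,-0.23,6,0,255],[9.55,-0.23,7.5,0,255]]
  ]
}}

```text
time_s: 7.47
eef_pos: [0.5664, 0.1991, 0.1241]
ee_rot: [[-0.99, 0.139, -0.001], [0.139, 0.99, -0.001], [0.001, -0.001, -1.0]]
ft_force: [0.3, -0.2, -2.7]
gripper_width: 0.0268
finger_force: 79.8
```

Request:
{"fn": "move_arm", "kwargs": {
  "deltas": [
    [[0,0,0,0,255],[0,0,0,0,255],[0,0,0,0,255]]
  ]
}}

```text
time_s: 7.72
eef_pos: [0.5681, 0.2, 0.1264]
ee_rot: [[-0.99, 0.139, 0.001], [0.139, 0.99, 0.0], [-0.001, 0.0, -1.0]]
ft_force: [-0.1, 0.4, -2.6]
gripper_width: 0.0271
finger_force: 79.6
```

```bash
python3 - <<'E'
from h import *
ps=[]
for k in range(4):
    s=env.state();im=imaging.camera('scene' if k==0 else 'wrist');ps.append(s['eef_pos'])
    if k==0: cv2.imwrite('pics/s5.png',cv2.resize(im[230:380,290:460],None,fx=4,fy=4,interpolation=cv2.INTER_CUBIC)[:600])
print(np.round(ps,4).tolist(),np.round(s['ee_rot'],3).tolist(),s['ft_force'])
E
```

```text
[[0.5681, 0.2, 0.1264], [0.5684, 0.2003, 0.1267], [0.5685, 0.2004, 0.1268], [0.5685, 0.2005, 0.1267]] [[-0.99, 0.139, 0.002], [0.139, 0.99, 0.001], [-0.002, 0.001, -1.0]] [ 0.43638249 -0.64732    -3.11949099]
```

View pics/s5.png

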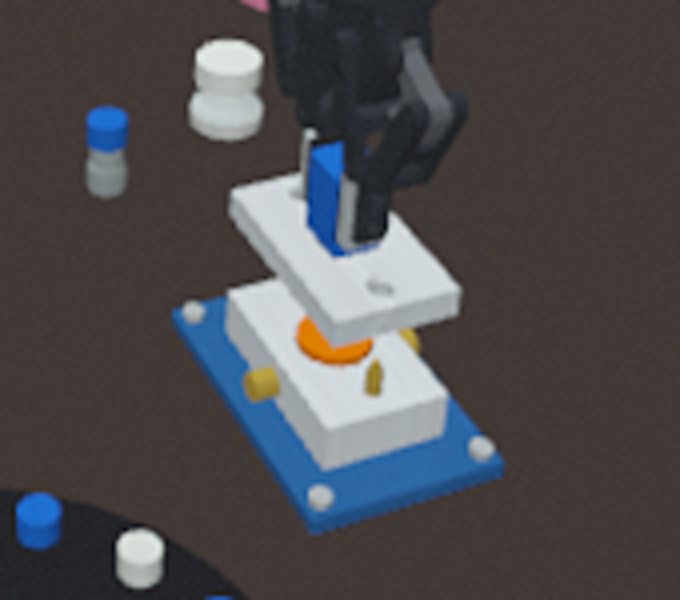

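The cover hovers over the lower half, roughly aligned with the dowel at (374,378). I'll go lower and check against the foot's visible edge in the wrist view.

Request:
{"fn": "move_arm", "kwargs": {
  "deltas": [
    [[0.08,0.08,0.5,0,255],[0.08,0.08,1,0,255],[0.08,0.08,1.6,0,255],[0.08,0.08,1.6,0,255],[0.08,0.08,1.6,0,255]]
  ]
}}

```text
time_s: 8.33
eef_pos: [0.5661, 0.2012, 0.1084]
ee_rot: [[-0.99, 0.138, -0.002], [0.138, 0.99, -0.001], [0.002, -0.001, -1.0]]
ft_force: [-1.1, 0.3, -1.9]
gripper_width: 0.0271
finger_force: 79.6
```

```bash
python3 - <<'E'
from h import *
i=imaging.camera_info('wrist');M,H=i['mtx'],i['hand_eye']
s=env.state();im=imaging.camera('wrist');cv2.imwrite('pics/w6.png',im);np.savez('w6.npz',p=s['eef_pos'],R=s['ee_rot'])
T=wristT(s);print(s['eef_pos'],s['ft_force'])
R,p=s['ee_rot'],s['eef_pos']
def tool(u,v,z): return (R.T@(cast((u,v),z,M,T)-p)*1000).round(2)
m=cv2.inRange(cv2.cvtColor(im,cv2.COLOR_BGR2HSV),(100,120,40),(125,255,255))
for x in (250,290,350,390):
    r=np.flatnonzero(m[:230,x]);print(x,r[[0,-1]],tool(x,r[0]-.5,.01))
for y in range(120,225,15):
    c=np.flatnonzero(m[y]);
    if len(c): print(y,c[[0,-1]],tool(c[0]-.5,y,.01),tool(c[-1]+.5,y,.01))
E
```

```text
[0.56609725 0.20115053 0.10840372] [-1.09108418  0.31947009 -1.89517972]
250 [175 204] [ 48.53 -42.89  98.51]
290 [175 204] [ 48.49 -18.46  98.49]
350 [175 204] [48.45 18.17 98.46]
390 [175 204] [48.41 42.57 98.44]
180 [200 441] [ 45.24 -74.06  98.53] [45.04 74.28 98.41]
195 [201 440] [ 36.01 -74.29  98.52] [35.82 74.5  98.4 ]
210 [202 439] [ 26.56 -74.52  98.5 ] [26.39 74.71 98.38]
```

View pics/w6.png

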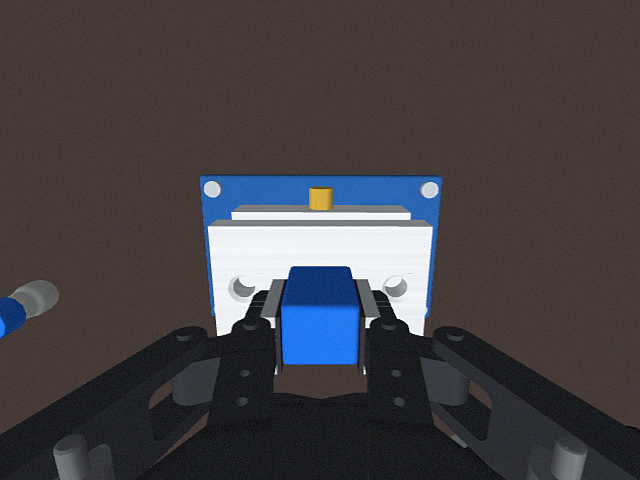

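The foot's edge and bolts (212,189) and (430,189) frame the cover. The view puts the cover about 1 mm towards the robot, so I'll let the arm settle and read again.

Request:
{"fn": "move_arm", "kwargs": {
  "deltas": [
    [[0,0,0,0,255],[0,0,0,0,255],[0,0,0,0,255],[0,0,0,0,255]]
  ]
}}

```text
time_s: 8.72
eef_pos: [0.567, 0.2014, 0.1095]
ee_rot: [[-0.99, 0.138, 0.0], [0.138, 0.99, 0.0], [-0.0, 0.0, -1.0]]
ft_force: [1.0, 0.2, -3.0]
gripper_width: 0.0273
finger_force: 79.6
```

```bash
cat > foot.py <<'E'
from h import *
i=imaging.camera_info('wrist');M,H=i['mtx'],i['hand_eye']
for k in range(4):
    s=env.state();im=imaging.camera('wrist');T=wristT(s);R,p=s['ee_rot'],s['eef_pos']
    def tool(u,v,z=.01): return (R.T@(cast((u,v),z,M,T)-p)*1000).round(2)
    m=cv2.inRange(cv2.cvtColor(im,cv2.COLOR_BGR2HSV),(100,120,40),(125,255,255))
    r=np.flatnonzero(m[:230,270]);c=np.flatnonzero(m[r[0]+8]);a,b=tool(c[0]-.5,r[0]+8),tool(c[-1]+.5,r[0]+8)
    print(p.round(4),'foot ctr tool x,y mm:',tool(270,r[0]-.5)[0]-48,(a[1]+b[1])/2,s['ft_force'].round(1))
E
python3 foot.py
```

```text
[0.567  0.2014 0.1095] foot ctr tool x,y mm: 1.6300000000000026 -0.1700000000000017 [ 1.   0.2 -3. ]
[0.5669 0.2014 0.1095] foot ctr tool x,y mm: 1.6400000000000006 -0.1700000000000017 [-0.2  0.5 -2.7]
[0.5669 0.2014 0.1095] foot ctr tool x,y mm: 1.6400000000000006 -0.1700000000000017 [ 0.7  0.9 -3.3]
[0.5669 0.2014 0.1094] foot ctr tool x,y mm: 1.6400000000000006 -0.1700000000000017 [ 1.3 -0.7 -2.3]
```

Settled, the foot's centre matches the cover's centre within 0.3 mm. I'll lower it gently.

Request:
{"fn": "move_arm", "kwargs": {
  "deltas": [
    [[0,0.02,0.3,0,255],[0,0.02,0.6,0,255],[0,0.02,0.9,0,255],[0,0.02,1.1,0,255],[0,0.02,1.3,0,255],[0,0.02,1.5,0,255],[0,0.02,1.6,0,255],[0,0.02,1.6,0,255]]
  ],
  "force": 100
}}

```text
time_s: 9.58
eef_pos: [0.5667, 0.2015, 0.093]
ee_rot: [[-0.99, 0.138, -0.0], [0.138, 0.99, -0.0], [0.0, -0.0, -1.0]]
ft_force: [0.3, -0.4, -3.9]
gripper_width: 0.0267
finger_force: 100.1
```

Request:
{"fn": "move_arm", "kwargs": {
  "deltas": [
    [[0,0,0.2,0,255],[0,0,0.4,0,255],[0,0,0.6,0,255],[0,0,0.75,0,255],[0,0,0.9,0,255],[0,0,0.9,0,255],[0,0,0.9,0,255]]
  ]
}}

```text
time_s: 10.17
eef_pos: [0.5669, 0.2016, 0.0848]
ee_rot: [[-0.99, 0.138, 0.0], [0.138, 0.99, 0.0], [-0.0, 0.0, -1.0]]
ft_force: [-2.2, -0.4, 4.2]
gripper_width: 0.0269
finger_force: 101.2
```

Request:
{"fn": "move_arm", "kwargs": {
  "deltas": [
    [[0,0,0.1,0,255],[0,0,0.2,0,255],[0,0,0.3,0,255],[0,0,0.3,0,255],[0,0,0.3,0,255]]
  ]
}}

```text
time_s: 10.58
eef_pos: [0.5669, 0.2016, 0.082]
ee_rot: [[-0.99, 0.138, 0.001], [0.138, 0.99, 0.0], [-0.001, 0.0, -1.0]]
ft_force: [-3.3, -1.6, 6.3]
gripper_width: 0.0265
finger_force: 102.2
```

Request:
{"fn": "move_arm", "kwargs": {
  "deltas": [
    [[0,0,0.1,0,255],[0,0,0.1,0,255],[0,0,0.1,0,255],[0,0,0.1,0,255]]
  ]
}}

```text
time_s: 10.92
eef_pos: [0.5669, 0.2016, 0.0819]
ee_rot: [[-0.99, 0.138, 0.001], [0.138, 0.99, 0.0], [-0.001, 0.0, -1.0]]
ft_force: [-6.0, -2.4, 15.8]
gripper_width: 0.0265
finger_force: 103.2
```

Request:
{"fn": "move_arm", "kwargs": {
  "deltas": [
    [[0,0,0.1,0,255],[0,0,0.1,0,255],[0,0,0.1,0,255],[0,0,0.1,0,255]]
  ]
}}

```text
time_s: 11.25
eef_pos: [0.5669, 0.2016, 0.0819]
ee_rot: [[-0.99, 0.138, 0.001], [0.138, 0.99, 0.0], [-0.001, 0.001, -1.0]]
ft_force: [-10.2, -2.4, 21.1]
gripper_width: 0.0267
finger_force: 104.3
```

```bash
python3 - <<'E'
from h import *
im=imaging.camera('scene');s=env.state();print(s['eef_pos'],s['ft_force'],s['ft_torque'],np.round(s['ee_rot'],4).tolist())
w=imaging.camera('wrist')
a=cv2.resize(im[270:370,330:420],None,fx=5.5,fy=5.5,interpolation=cv2.INTER_CUBIC)[:550,:500]
b=cv2.resize(w[150:350,200:300],None,fx=2.75,fy=2.75)
cv2.imwrite('pics/s7.png',np.hstack([a,b[:550]])[:, :800])
E
```

```text
[0.56688547 0.20158072 0.08186523] [-9.11316008 -2.79371157 22.52084751] [-0.69556773  1.87515859 -0.03461253] [[-0.9904, 0.1384, 0.0012], [0.1384, 0.9904, 0.0004], [-0.0011, 0.0006, -1.0]]
```

View pics/s7.png

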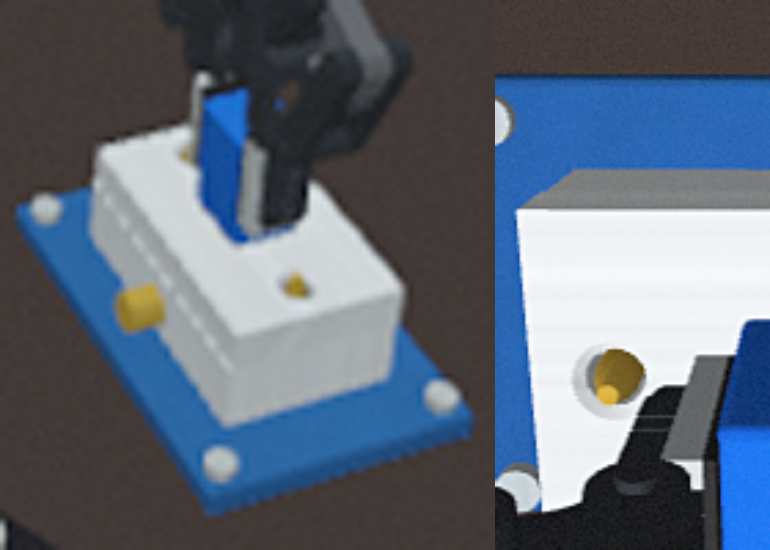

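Both dowels come up through the holes, at (295,285) and (188,155) in the enlarged view, and the halves meet at a thin seam with no gap. The tool's height stopped changing while the push rose to 22 N, so it is a hard stop. Handing in.

```bash
python3 -c "
from plant import ticket
print(ticket.job_done())"
```

```text
the job is handed in; nothing more can be done
None
```

The cover is out of its dock and fitted over both dowels, and I handed the job in at about 11.4 s with the arm still pressing it flush at about 22 N; no verdict came back.

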